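# Clamp a buffer dam in the electrophoresis cell

## Task

Switch off the power supply by pressing its push button fully down and releasing it. Then take the buffer dam (the grey slab with a grip tab) from the drying rack, slide it down into the gap of the clamp cell that is wide enough for it until it stands on the base, and let go. Finally push the press plate by its tab against the dam, so that plate, dam and jaw are flush with no gap left, and finish while still holding it firmly pressed there with the fingers; leave the other things on the bench where they are.

Things in the scene. Friction and masses are not known exactly. Their poses are not given: they have to be found in the camera images.
- stop_button (a joint): the power supply's round push button: 0 = up, 0.006 m = fully down. A spring pushes it up; fully down takes 5 N
- stop_button_top (a point): centre of the top face of that button, facing up: 30 mm across, grey in a black collar, on top of the white power supply (box 150 x 160 x 70 mm high). The only button in the scene
- dam_mid (a point): centre (half-way up) of the buffer dam, a loose upright grey slab, about 0.11 kg: body 90 (its x) x 12 (y) x 60 mm tall, on it a centred grip tab 36 (x) x 12 (y) x 45 mm tall. Underside 52.5 mm below this point, body top 7.5 mm above it, tab centre 30 mm and tab top 52.5 mm above it. Starts standing in the rack: grip the tab along x, lift straight up
- rack: fixed white drying rack 120 (x) x 110 (y) mm, origin at the centre of its underside; the dam stands in its middle slot on its 10 mm base; comb ridges up to 34 mm high; a clear glass plate, 65 mm high, stands 33 mm to either side of the dam
- cell: the clamp cell, fixed: grey base 140 (x) x 180 (y) x 12 mm, origin at the centre of its underside, z up. The dam is to stand on the base, its x along the cell's x. Two steel guide rods, 8 mm thick, run along y at x = +60 and -60 mm, 36 mm above the origin; the dam goes down between them
- press_plate (a joint): position of the press plate along the cell's y (m): 0 = rest in the middle, range -0.013 to 0.013. Springs centre it with 500 N per metre, so it goes back when let go
- press_tab (a point): centre of the press plate's upright tab, 50 (x) x 16 (y) x 60 mm tall, 100 mm above the cell's origin. Below it the plate's white block, 136 (x) x 40 (y) x 58 mm: its top 28 mm below this point, its side faces 20 mm from it along y. Push the tab along y from either side
- jaw_thin: the thin jaw of the cell, fixed: light metal upright wall 96 (x) x 14 (y) x 50 mm tall standing on the cell's base, origin at the centre of its underside, axes parallel to the cell's. It stands on the +y or the -y side of the press plate; the gap between it and the plate's block is 16 to 20 mm: the wide gap
- jaw_thick: the thick jaw, fixed: the same but 34 mm thick (y), on the other side of the press plate; the gap there is only 6 to 10 mm, too narrow for the dam
- beaker: bystander, not to be disturbed: open glass beaker, 70 mm diameter, 85 mm tall; origin at the centre of its underside
- tip_box: bystander, not to be disturbed: closed blue plastic tip box 80 x 115 x 55 mm; origin at the centre of its underside
- vial: bystander, not to be disturbed: small brown vial, 28 mm diameter, 55 mm tall; origin at the centre of its underside
- comb: bystander, not to be disturbed: flat white gel comb lying on the bench, 32 x 100 x 6 mm; origin at the centre of its underside
- small_jar: bystander, not to be disturbed: small white jar, 44 mm diameter, 50 mm tall; origin at the centre of its underside
Not all that is in view belongs to the job. Of the things like the part that bears dam_mid, leave any that is yellow; of the rest the larger one is meant.

How it is judged:
By the outcome, as a careful person would: the job done as asked, in the order asked, and still so for the second after the job is handed in, while the arm keeps its last pose, push and grip.
It also fails if it takes over 64 s, if anything falls off the work surface, if the arm or the gripper's body presses on something with over 40 N, if the wrist force passes 120 N, or if a joint passes its speed limit or range.

## Robot

A 6-joint arm with a two-finger parallel gripper is mounted at the origin on the work surface. World frame = base frame: x ahead of the robot, y to its left, z up, the work surface at z = 0. Lengths are in m, angles in degrees, forces in N, time in s.
With the tool pointing down it reaches from about 0.375 to 0.9 m from the base axis. Payload 3.1 kg.
Tool frame: the origin (TCP) lies between the finger pads; the fingertips stand 22 mm ahead of it and the grasp point (between the pads) lies 3 mm ahead of it (bot.tip_extent is the distance from the TCP to the fingertips, in m); y points along the fingers, z is the direction in which the jaws open and shut, and the axes are right-handed (so a half turn about y gives the same grasp; the last joint's range is limited). The gripper opens to 87 mm and grips with 3 to 60 N. Pads are 19 mm wide; open, the fingers measure 117 mm over their backs; the gripper's body (75 mm by 190 mm) begins 51 mm behind the grasp point.
Start: joints at [62.596, 30.224, 82.088, -0, 67.689, -10.227], TCP at [0.185, 0.597, 0.245] pointing down, gripper open.
Joint ranges: [-176.69, 176.69], [-43.24, 126.21], [12.49, 139.97], [-82, 262], [0, 151.66], [-163.58, 163.58]. Speed limits (degrees/s): [159.86, 159.86, 180, 180, 180, 180].

## Interface

Orientations are given as a 3x3 rotation matrix whose columns are the frame's x, y, z axes.
In Python, from rig import bot, eyes, models gives the robot as it stands. The module is installed in compiled form; this text tells all that it offers.
- The arm moves only by the tool arm_command, never from a script. Its arguments are lists of equal length, an entry for each row: "translation": the shift along the tool's x, y, z each as a share of 0.08 m, from -1 to 1, a list of three; "rotation": the turn, a rotation vector about the tool's x, y, z each as a share of 60 degrees, from -1 to 1, a list of three; "grip": the closure, from -1 (fully open) to 1 (shut), so that 0 is half open. In form: {"translation": [[x, y, z], ...], "rotation": [[rx, ry, rz], ...], "grip": [grip, ...]}. A call has 1 to 5 rows; each row is the pose to reach, as a shift and turn from the pose commanded when the call began, along the tool's axes at that moment; what a row does not reach only later rows make up. A row lasts 1/10 s, in which the tool goes at most 50 mm and 8.59 degrees, less where a joint would pass 70% of its speed; a pose out of reach is approached as far as the arm can. A call with a number of a shift or a turn outside -1 to 1 is refused whole. A call with a gripper value outside its range is refused whole. The fingers move at their own pace and stop on an object; the grip force is fixed at half the most. Time passes only in rows, so rows that repeat a pose let the fingers close. It gives the time, the measured TCP pose, the force and the opening at its end, in the units of the state.
- bot.read_state(): the state, without advancing time (a new reading comes with each control period).
- eyes.capture(name): name is "scene" or "top" or "wrist"; returns a dict with "image" (400x640x3 uint8, blue, green, red), "mtx" (3x3 intrinsics, pixels), "rvec" (rotation vector, rad) and "tvec" (3), from world to camera coordinates, as OpenCV has them; the wrist camera has in their place "hand_eye" (4x4, takes a point from camera to tool coordinates, whose origin is the TCP and whose axes are the tool frame's). Camera axes: x right, y down, z forward; pixel columns grow to the right and rows downward; lengths in m; the calibration is good to about 2 mm. The wrist camera is an equidistant fisheye: a pixel r from the principal point sees the ray r / f radians off the axis. A picture is of the moment at which its call begins: read the wrist's pose just before it. There is no depth.
- bot.hand_in(): hands the job in, once; it reports no verdict.
Trained networks look in the newest picture that a camera, given by its name, has taken for a name from the list of things; names that differ only in an ending like _2 or _b are one class to them, and where a whole thing is asked for, a point or a joint stands for the part that bears it (a point fixed in the world has none). Each returns a list of dicts, best first, with "conf" (0 to 1); they miss things now and then, are a little off and sometimes report something else, mostly with a low value. They report only what shows in the picture. A call takes as long as a camera call. They do not tell look-alikes from the thing itself.
- models.recognise(camera, thing): "extent" ([left, top, right, bottom] as shares, 0 to 1, of the picture: columns of its width, rows of its height, round what is visible of it).
- models.spot_point(camera, thing): "point" ([column, row] as shares, 0 to 1, of the picture: columns of its width, rows of its height: a listed point, or the origin of a listed thing).
The state is a dict: "time_s": time; "joint_positions": joint angles; "qvel": joint speeds; "tau": joint torques, N m; "position": TCP position; "tcp_rot": TCP orientation; "force": force on the tool from outside, world axes, zero at the start; "moment": the same for the moment, N m; "opening": opening from 0.0 (shut) to 1.0 (fully open).
Only numpy, scipy, OpenCV 4.12 (cv2) and the standard library are available. Lean on these libraries where they do the work, as an engineer would, in place of code of your own. Each camera call takes 0.05 s, during which the arm holds its last target. There are 200 camera calls.

## Working session

There is one attempt and no reset: what is moved stays moved. The work goes in short steps, Python scripts to look and compute and a tool call to move; the robot and the scene stay as the last step left them, time stands still between calls to the robot, and variables do not carry over. Pictures are saved under pics/ and viewed, about 8 in all and at most 12, crops included, and the job is handed in when it is done.

Besides the shell and the picture viewer there is one more tool, called after "Request:" as a command line: name --argument value ..., lists and objects as JSON in quotes. arm_command: Moves the arm, as the interface text tells. Shift numbers are shares of 0.08 m and turn numbers shares of 60 degrees, none past 1 either way. Its arguments: {"type":"object","properties":{"translation":{"type":"array"},"rotation":{"type":"array"},"grip":{"type":"array"}},"required":["translation","rotation","grip"]}

```bash
mkdir -p pics; cat > h.py <<'E'
import numpy as np, cv2
from rig import bot, eyes, models
def snap(n,fn=None):
    s=bot.read_state(); c=eyes.capture(n); c['s']=s
    if fn: cv2.imwrite('pics/'+fn,c['image'])
    return c
def cen(c):
    """camera origin & function px->world ray"""
    K=c['mtx']
    if 'hand_eye' in c:
        T=np.eye(4);T[:3,:3]=c['s']['tcp_rot'];T[:3,3]=c['s']['position'];T=T@c['hand_eye']
        def ray(p):
            v=np.array([(p[0]-K[0,2])/K[0,0],(p[1]-K[1,2])/K[1,1]]);r=np.linalg.norm(v)+1e-9
            return T[:3,:3]@np.array([*(v/r*np.sin(r)),np.cos(r)])
        return T[:3,3],ray
    R=cv2.Rodrigues(np.array(c['rvec'],float))[0];o=-R.T@np.array(c['tvec'],float).ravel()
    return o,lambda p:R.T@np.array([(p[0]-K[0,2])/K[0,0],(p[1]-K[1,2])/K[1,1],1])
def atz(c,p,z):
    o,r=cen(c);d=r(p);return o+d*(z-o[2])/d[2]
def proj(c,X):
    X=np.atleast_2d(X).astype(float);K=c['mtx']
    if 'hand_eye' in c:
        T=np.eye(4);T[:3,:3]=c['s']['tcp_rot'];T[:3,3]=c['s']['position'];T=np.linalg.inv(T@c['hand_eye'])
        P=X@T[:3,:3].T+T[:3,3];t=np.arctan2(np.linalg.norm(P[:,:2],axis=1),P[:,2]);u=P[:,:2]/np.linalg.norm(P[:,:2],axis=1)[:,None]*t[:,None]
        return u*[K[0,0],K[1,1]]+K[:2,2]
    return cv2.projectPoints(X,c['rvec'],c['tvec'],K,None)[0][:,0]
def tri(cs,ps):
    A=np.zeros((3,3));b=np.zeros(3)
    for c,p in zip(cs,ps):
        o,r=cen(c);d=r(p);d/=np.linalg.norm(d);M=np.eye(3)-np.outer(d,d);A+=M;b+=M@o
    return np.linalg.solve(A,b)
def to_tool(s,p):
    return np.array(s['tcp_rot']).T@(np.array(p)-s['position'])
E
python3 - <<'E'
from h import *
np.set_printoptions(precision=3,suppress=True)
s=bot.read_state();print(s['position'],np.array(s['tcp_rot']),bot.tip_extent)
C={n:snap(n,n+'0.png') for n in('scene','top')}
H={'stop_button_top':.076,'dam_mid':.0625,'rack':0,'cell':0,'press_tab':.1,'jaw_thin':.012,'jaw_thick':.012,'beaker':0,'tip_box':0,'vial':0,'comb':0,'small_jar':0}
for t,z in H.items():
    for n,c in C.items():
        for d in models.spot_point(n,t)[:3]:
            p=np.array(d['point'])*[640,400];print(t,n,round(d['conf'],2),p,atz(c,p,z))
print([ (round(d['conf'],2),np.array(d['extent'])*[640,400,640,400]) for n in C for d in models.recognise(n,'dam_mid')])
cv2.imwrite('pics/both.png',np.vstack([c['image'] for c in C.values()])[:, :])
E
```

```text
[0.184 0.597 0.244] [[ 0.955 -0.001  0.295]
 [-0.295 -0.002  0.955]
 [-0.    -1.    -0.002]] 0.022
stop_button_top scene 0.54 [467.776 210.88 ] [0.461 0.313 0.076]
stop_button_top top 0.66 [188.8  218.52] [0.491 0.316 0.076]
stop_button_top top 0.26 [393.792 156.6  ] [ 0.686 -0.271  0.076]
dam_mid scene 0.91 [223.424 186.32 ] [ 0.491 -0.328  0.063]
dam_mid scene 0.76 [182.912 184.   ] [ 0.505 -0.438  0.063]
dam_mid scene 0.73 [330.496 234.52 ] [ 0.598 -0.016  0.062]
dam_mid top 0.63 [412.096 226.4  ] [ 0.483 -0.324  0.062]
dam_mid top 0.62 [409.024 278.12 ] [ 0.336 -0.313  0.062]
dam_mid top 0.54 [451.392 223.32 ] [ 0.494 -0.438  0.062]
rack scene 0.98 [229.504 201.2  ] [ 0.484 -0.322  0.   ]
rack scene 0.65 [225.792 186.08 ] [ 0.428 -0.352  0.   ]
rack top 0.82 [407.808 224.68 ] [ 0.495 -0.325  0.   ]
rack top 0.23 [395.584 155.48 ] [ 0.712 -0.29   0.   ]
rack top 0.16 [225.984 147.08 ] [0.728 0.244 0.   ]
cell scene 0.61 [345.92 242.48] [0.564 0.021 0.   ]
cell top 0.77 [292.8 199. ] [0.567 0.028 0.   ]
press_tab scene 0.93 [346.304 219.08 ] [0.574 0.017 0.1  ]
jaw_thin scene 0.83 
[... 902 characters left out ...]
05.376 225.6  ] [ 0.492 -0.318  0.   ]
comb scene 0.73 [306.304 176.32 ] [ 0.338 -0.133  0.   ]
comb top 0.57 [342.784 272.4  ] [ 0.347 -0.129  0.   ]
small_jar scene 0.68 [400.576 195.92 ] [0.363 0.149 0.   ]
small_jar scene 0.32 [304.128 177.32 ] [ 0.344 -0.138  0.   ]
small_jar top 0.68 [248.704 265.48 ] [0.362 0.153 0.   ]
[(0.94, array([215.808, 168.   , 241.728, 206.32 ])), (0.93, array([170.624, 173.68 , 194.688, 199.68 ])), (0.67, array([234.624, 149.6  , 253.12 , 171.92 ])), (0.65, array([358.784, 221.88 , 375.168, 253.52 ])), (0.63, array([196.48 , 233.88 , 223.616, 274.2  ])), (0.75, array([402.112, 209.68 , 419.072, 243.92 ])), (0.54, array([438.976, 221.8  , 465.216, 229.68 ]))]
```

View pics/scene0.png

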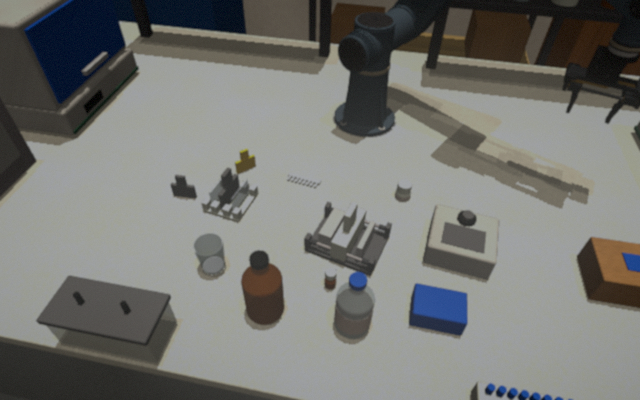

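View pics/top0.png

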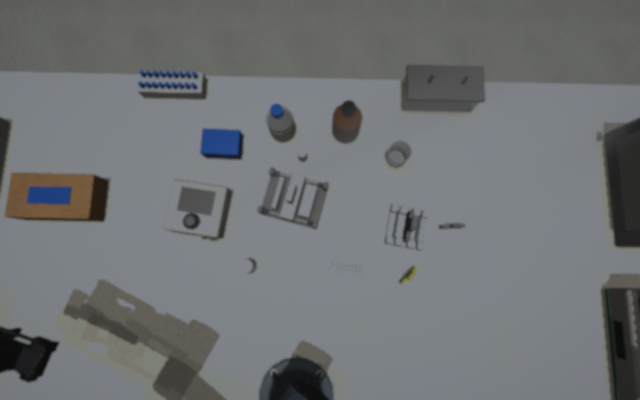

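The scene shows three dam-like things: scene (229,187) grey in the rack, (183,187) a smaller grey one standing free, and (245,160) yellow. The grey one in the rack fits: it is not yellow, it is the larger of the rest, and it stands in the rack. The button is at top (191,221), the cell at top (293,198), with its +y/−y ends and rods visible. I'll confirm with one enlarged crop.

```bash
python3 - <<'E'
from h import *
np.set_printoptions(precision=3,suppress=True)
C={n:snap(n) for n in('scene','top')}
print('btn',tri([C['scene'],C['top']],[(467.5,216),(191,220)]), atz(C['top'],(191,220),.076),atz(C['scene'],(467.5,214),.076))
s,t=C['scene']['image'],C['top']['image']
def cr(i,x,y,w,h,f): return cv2.resize(i[y:y+h,x:x+w],None,fx=f,fy=f,interpolation=cv2.INTER_CUBIC)
a=np.hstack([cr(s,165,140,100,75,4),cr(s,295,195,100,75,4)])
b=np.hstack([cr(t,375,200,100,75,4),cr(t,250,160,100,75,4)])
cv2.imwrite('pics/c1.png',np.clip(np.vstack([a,b])*1.5,0,255).astype(np.uint8))
E
```

```text
btn [0.487 0.308 0.083] [0.487 0.309 0.076] [0.472 0.312 0.076]
```

View pics/c1.png

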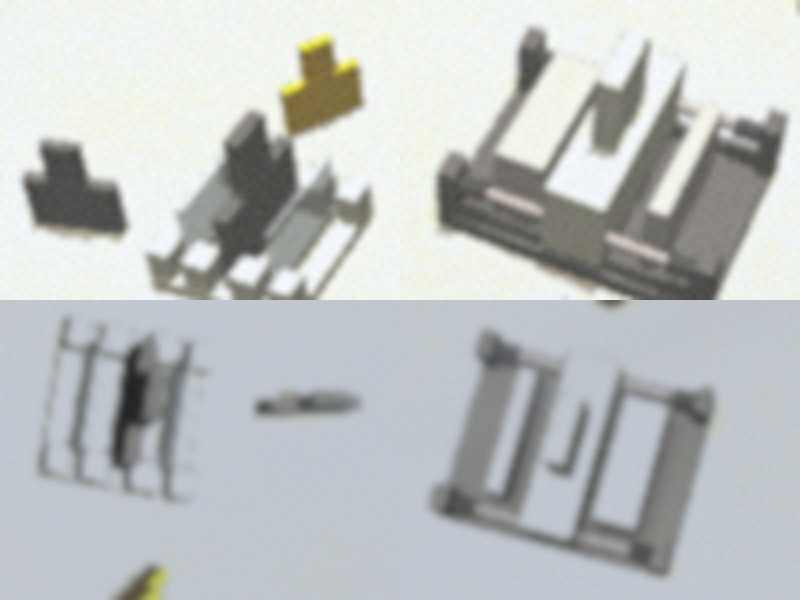

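The crop confirms it. The dam is the grey one in the rack (crop 255,180), larger than the free grey one (70,190). The thin jaw is on the world +y side, with the wide gap between it and the plate. I'll move above the button now.

Request:
arm_command --translation '[[0.47,0,-0.23],[0.93,0,-0.46],[0.93,0,-0.46]]' --rotation '[[0,0,0],[0,0,0],[0,0,0]]' --grip '[-1,-1,-1]'

```text
time_s: 1.8
position: [0.2477, 0.5373, 0.2445]
tcp_rot: [[0.954, 0.001, 0.299], [-0.299, -0.002, 0.954], [0.002, -1.0, -0.002]]
force: [-0.2, 0.4, 0.4]
opening: 0.998
```

Request:
arm_command --translation '[[0.47,0,-0.23],[0.93,0,-0.46],[0.93,0,-0.46]]' --rotation '[[0,0,0],[0,0,0],[0,0,0]]' --grip '[-1,-1,-1]'

```text
time_s: 2.1
position: [0.3078, 0.4808, 0.2447]
tcp_rot: [[0.954, 0.001, 0.3], [-0.3, -0.001, 0.954], [0.001, -1.0, -0.0]]
force: [-0.6, 0.1, 0.4]
opening: 1.0
```

Request:
arm_command --translation '[[0.47,0,-0.23],[0.93,0,-0.46],[0.93,0,-0.46]]' --rotation '[[0,0,0],[0,0,0],[0,0,0]]' --grip '[-1,-1,-1]'

```text
time_s: 2.4
position: [0.368, 0.4243, 0.2447]
tcp_rot: [[0.954, 0.002, 0.299], [-0.299, -0.0, 0.954], [0.002, -1.0, 0.0]]
force: [-0.1, 0.2, 0.6]
opening: 1.002
```

Request:
arm_command --translation '[[0.47,0,-0.23],[0.93,0,-0.46],[0.93,0,-0.46]]' --rotation '[[0,0,0],[0,0,0],[0,0,0]]' --grip '[-1,-1,-1]'

```text
time_s: 2.7
position: [0.4283, 0.3676, 0.2448]
tcp_rot: [[0.954, 0.002, 0.299], [-0.299, 0.0, 0.954], [0.002, -1.0, 0.001]]
force: [0.3, 1.1, -0.4]
opening: 1.001
```

Request:
arm_command --translation '[[0.47,0.3,-0.23],[0.93,0.5,-0.46],[0.93,0.5,-0.46]]' --rotation '[[0,0,0],[0,0,0],[0,0,0]]' --grip '[-1,-1,-1]'

```text
time_s: 3.0
position: [0.4872, 0.31, 0.2025]
tcp_rot: [[0.954, -0.002, 0.299], [-0.299, -0.001, 0.954], [-0.001, -1.0, -0.002]]
force: [-0.6, 1.1, -0.3]
opening: 0.999
```

```bash
python3 - <<'E'
from h import *
np.set_printoptions(precision=3,suppress=True)
s0=bot.read_state();c=snap('wrist','w1.png');s=c['s'];print(s['time_s'],s['position'],s['force'])
for d in models.spot_point('wrist','stop_button_top')[:3]:
    p=np.array(d['point'])*[640,400];print(d['conf'],p,atz(c,p,.076),to_tool(s,atz(c,p,.076)))
print(proj(c,[[.487,.308,.076]]),c['hand_eye'])
E
```

```text
3.0 [0.487 0.31  0.202] [-0.581  1.117 -0.266]
0.82 [320.512 200.68 ] [0.492 0.309 0.076] [0.005 0.126 0.001]
[[317.283 195.683]] [[ 0.     0.967  0.255 -0.069]
 [ 0.001 -0.255  0.967 -0.14 ]
 [ 1.    -0.    -0.001  0.   ]
 [ 0.     0.     0.     1.   ]]
```

View pics/w1.png

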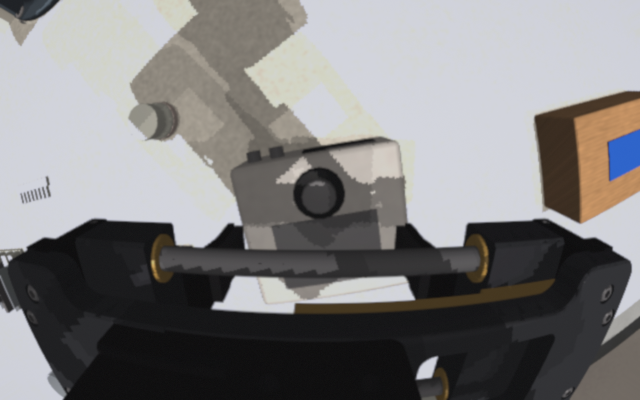

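The button sits at pixel (319,192), within about 3 mm below the TCP. Next I'll close the fingers and descend.

Request:
arm_command --translation '[[0,0.4,0],[0,0.9,0],[0,0.9,0],[0,0.9,0],[0,0.9,0]]' --rotation '[[0,0,0],[0,0,0],[0,0,0],[0,0,0],[0,0,0]]' --grip '[1,1,1,1,1]'

```text
time_s: 3.6
position: [0.4863, 0.313, 0.1346]
tcp_rot: [[0.956, 0.003, 0.294], [-0.294, 0.002, 0.956], [0.003, -1.0, 0.003]]
force: [0.9, 0.5, 0.1]
opening: 0.632
```

Request:
arm_command --translation '[[0,0.1,0],[0,0.2,0],[0,0.2,0]]' --rotation '[[0,0,0],[0,0,0],[0,0,0]]' --grip '[1,1,1]'

```text
time_s: 3.9
position: [0.4851, 0.3112, 0.116]
tcp_rot: [[0.955, -0.001, 0.295], [-0.295, -0.001, 0.955], [-0.001, -1.0, -0.001]]
force: [0.4, 0.0, -0.1]
opening: 0.353
```

Request:
arm_command --translation '[[0,0.05,0],[0,0.05,0]]' --rotation '[[0,0,0],[0,0,0]]' --grip '[1,1]'

```text
time_s: 4.1
position: [0.4857, 0.3114, 0.1125]
tcp_rot: [[0.955, 0.0, 0.296], [-0.296, 0.0, 0.955], [0.0, -1.0, 0.0]]
force: [-0.2, 0.4, 2.0]
opening: 0.174
```

Request:
arm_command --translation '[[0,0,0],[0,0,0],[0,0,0]]' --rotation '[[0,0,0],[0,0,0],[0,0,0]]' --grip '[1,1,1]'

```text
time_s: 4.4
position: [0.4859, 0.3115, 0.1128]
tcp_rot: [[0.955, 0.001, 0.295], [-0.295, 0.0, 0.955], [0.001, -1.0, 0.0]]
force: [0.3, 0.0, 1.7]
opening: 0.011
```

Request:
arm_command --translation '[[0,0.05,0],[0,0.05,0]]' --rotation '[[0,0,0],[0,0,0]]' --grip '[1,1]'

```text
time_s: 4.6
position: [0.486, 0.3116, 0.1086]
tcp_rot: [[0.955, 0.001, 0.295], [-0.295, 0.0, 0.955], [0.001, -1.0, 0.001]]
force: [0.7, -0.4, 4.6]
opening: 0.011
```

Request:
arm_command --translation '[[0,0.03,0],[0,0.03,0]]' --rotation '[[0,0,0],[0,0,0]]' --grip '[1,1]'

```text
time_s: 4.8
position: [0.486, 0.3116, 0.1082]
tcp_rot: [[0.955, 0.001, 0.295], [-0.295, 0.0, 0.955], [0.001, -1.0, 0.001]]
force: [-2.9, -0.7, 16.5]
opening: 0.001
```

Request:
arm_command --translation '[[0,0.02,0],[0,0.02,0]]' --rotation '[[0,0,0],[0,0,0]]' --grip '[1,1]'

```text
time_s: 5.0
position: [0.4861, 0.3117, 0.1081]
tcp_rot: [[0.956, 0.002, 0.295], [-0.295, 0.001, 0.956], [0.002, -1.0, 0.001]]
force: [-4.2, -2.8, 24.3]
opening: 0.002
```

The button hit a hard stop (24 N) after about 6 mm of spring travel. Now to release it and travel to the rack.

Request:
arm_command --translation '[[0,-0.3,0],[0,-0.8,0],[0,-1,0]]' --rotation '[[0,0,0],[0,0,0],[0,0,0]]' --grip '[1,1,1]'

```text
time_s: 5.3
position: [0.4867, 0.312, 0.1871]
tcp_rot: [[0.955, 0.004, 0.295], [-0.295, 0.002, 0.955], [0.003, -1.0, 0.003]]
force: [0.6, 0.1, 0.1]
opening: 0.006
```

Request:
arm_command --translation '[[0.1,-0.5,-0.4],[0.3,-1,-0.95],[0.3,-1,-0.95]]' --rotation '[[0,0.1,0],[0,0.2,0],[0,0.2,0]]' --grip '[-1,-1,-1]'

```text
time_s: 5.6
position: [0.4874, 0.2298, 0.2674]
tcp_rot: [[0.872, 0.005, 0.49], [-0.49, 0.0, 0.872], [0.004, -1.0, 0.003]]
force: [0.4, 0.9, 0.8]
opening: 0.195
```

```bash
python3 - <<'E'
from h import *
np.set_printoptions(precision=3,suppress=True)
s=bot.read_state();print(s['time_s'],s['position'],s['joint_positions'],to_tool(s,[.49,-.325,.25]))
print(np.array(s['tcp_rot']))
E
```

```text
5.6 [0.487 0.23  0.267] [ 13.388  21.888  93.107  -0.064  64.725 -47.249] [ 0.274  0.017 -0.482]
[[ 0.872  0.005  0.49 ]
 [-0.49   0.     0.872]
 [ 0.004 -1.     0.003]]
```

Request:
arm_command --translation '[[0.3,0,-0.5],[0.57,0,-1],[0.57,0,-1]]' --rotation '[[0,0.1,0],[0,0.195,0],[0,0.195,0]]' --grip '[-1,-1,-1]'

```text
time_s: 5.9
position: [0.4864, 0.1358, 0.2635]
tcp_rot: [[0.753, -0.003, 0.659], [-0.659, -0.002, 0.753], [-0.001, -1.0, -0.003]]
force: [0.4, 0.1, -1.0]
opening: 0.463
```

Request:
arm_command --translation '[[0.4,0,-0.45],[0.76,0,-0.87],[0.76,0,-0.87]]' --rotation '[[0,0.1,0],[0,0.195,0],[0,0.195,0]]' --grip '[-1,-1,-1]'

```text
time_s: 6.2
position: [0.4876, 0.0442, 0.2636]
tcp_rot: [[0.604, -0.001, 0.797], [-0.797, -0.001, 0.604], [-0.0, -1.0, -0.001]]
force: [0.4, 0.9, 0.2]
opening: 0.74
```

Request:
arm_command --translation '[[0.5,0,-0.35],[0.92,0,-0.7],[0.92,0,-0.7]]' --rotation '[[0,0.1,0],[0,0.195,0],[0,0.195,0]]' --grip '[-1,-1,-1]'

```text
time_s: 6.5
position: [0.4884, -0.048, 0.2639]
tcp_rot: [[0.431, 0.0, 0.902], [-0.902, -0.001, 0.431], [0.001, -1.0, -0.0]]
force: [0.6, 0.8, -0.3]
opening: 0.97
```

Request:
arm_command --translation '[[0.5,0,-0.25],[1,0,-0.5],[1,0,-0.5]]' --rotation '[[0,0.1,0],[0,0.195,0],[0,0.195,0]]' --grip '[-1,-1,-1]'

```text
time_s: 6.8
position: [0.4876, -0.1375, 0.2641]
tcp_rot: [[0.24, 0.001, 0.971], [-0.971, -0.001, 0.24], [0.002, -1.0, 0.001]]
force: [0.9, 0.8, 0.2]
opening: 0.996
```

Request:
arm_command --translation '[[0.5,0,-0.14],[1,0,-0.28],[1,0,-0.28]]' --rotation '[[0,0.1,0],[0,0.195,0],[0,0.195,0]]' --grip '[-1,-1,-1]'

```text
time_s: 7.1
position: [0.4853, -0.2201, 0.2641]
tcp_rot: [[0.039, 0.001, 0.999], [-0.999, -0.001, 0.039], [0.001, -1.0, 0.001]]
force: [-0.2, -0.4, -0.4]
opening: 0.997
```

Request:
arm_command --translation '[[0.5,0,0],[1,0,0],[1,0,0]]' --rotation '[[0,0.1,0],[0,0.195,0],[0,0.195,0]]' --grip '[-1,-1,-1]'

```text
time_s: 7.4
position: [0.4889, -0.2998, 0.264]
tcp_rot: [[-0.164, 0.002, 0.987], [-0.987, -0.002, -0.164], [0.001, -1.0, 0.002]]
force: [0.3, -0.0, 0.3]
opening: 0.994
```

```bash
python3 - <<'E'
from h import *
np.set_printoptions(precision=3,suppress=True)
c=snap('wrist','w2.png');s=c['s'];print(s['time_s'],s['position'],s['joint_positions'])
print(np.array(s['tcp_rot']))
for t,z in(('dam_mid',.0625),('rack',0)):
  for d in models.spot_point('wrist',t)[:3]:
    p=np.array(d['point'])*[640,400];print(t,d['conf'],p,atz(c,p,z))
E
```

```text
7.4 [ 0.489 -0.3    0.264] [-42.68   24.904  88.45   -0.005  66.511 -33.265]
[[-0.164  0.002  0.987]
 [-0.987 -0.002 -0.164]
 [ 0.001 -1.     0.002]]
dam_mid 0.81 [205.888 207.68 ] [ 0.349 -0.312  0.062]
dam_mid 0.69 [337.28 281.12] [ 0.49  -0.434  0.062]
dam_mid 0.67 [321.472 191.92 ] [ 0.489 -0.316  0.062]
rack 0.92 [317.632 181.8  ] [ 0.485 -0.317  0.   ]
```

View pics/w2.png

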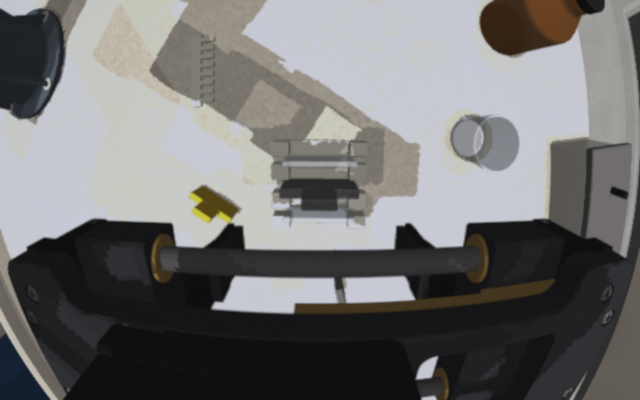

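The dam's body top is at rows 180–196 and its tab at columns 302–337. The rack looks aligned with the tool. I'll check with a model overlay.

```bash
cat >> h.py <<'E'
def box(cx,cy,yaw,x0,x1,y0,y1,z0,z1):
    c,s=np.cos(np.radians(yaw)),np.sin(np.radians(yaw))
    return np.array([[cx+c*x-s*y,cy+s*x+c*y,z] for z in(z0,z1) for x,y in((x0,y0),(x1,y0),(x1,y1),(x0,y1))])
def crop(c,boxes,x,y,w,h,f,gain=1.0):
    im=np.clip(cv2.resize(c['image'][y:y+h,x:x+w],None,fx=f,fy=f,interpolation=cv2.INTER_CUBIC)*gain,0,255).astype(np.uint8).copy()
    raw=im.copy()
    for b,col in boxes:
        q=((proj(c,b)-[x,y]+.5)*f).astype(int)
        for i in range(4):
            for a,d in((i,(i+1)%4),(i+4,(i+1)%4+4),(i,i+4)): cv2.line(im,tuple(map(int,q[a])),tuple(map(int,q[d])),col,1)
    return np.vstack([raw,im])
def dam(cx,cy,yaw,z0,s=(0,0,255)):
    return [(box(cx,cy,yaw,-.045,.045,-.006,.006,z0,z0+.06),s),(box(cx,cy,yaw,-.018,.018,-.006,.006,z0+.06,z0+.105),s)]
E
python3 - <<'E'
from h import *
c=snap('wrist')
cv2.imwrite('pics/c2.png',crop(c,dam(.489,-.32,-9.5,.01),255,125,135,100,5.8 if 0 else 3,1.3) if 0 else crop(c,dam(.489,-.32,-9.5,.01),260,160,130,70,4,1.6))
E
```

```text
(no output)
```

View pics/c2.png

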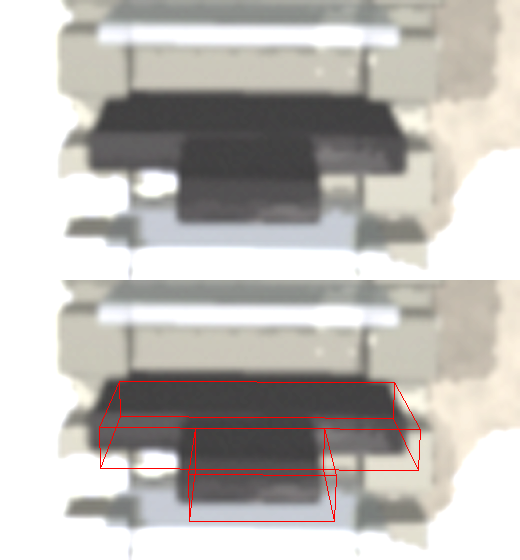

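Overlay offset: the real tab is 3.5 px left and 4.5 px up of the model, at about 1 mm/px. That puts the dam at about (0.4863, −0.315) with matching yaw. Descending.

Request:
arm_command --translation '[[0.1,0.4,0],[0.19,0.95,0],[0.19,1,0],[0.19,1,0]]' --rotation '[[0,0,0],[0,0,0],[0,0,0],[0,0,0]]' --grip '[-1,-1,-1,-1]'

```text
time_s: 8.0
position: [0.4843, -0.3105, 0.1838]
tcp_rot: [[-0.161, -0.003, 0.987], [-0.987, 0.003, -0.161], [-0.003, -1.0, -0.003]]
force: [0.4, -0.2, 0.2]
opening: 0.999
```

```bash
python3 - <<'E'
from h import *
np.set_printoptions(precision=4,suppress=True)
c=snap('wrist');print(c['s']['position'],c['s']['tcp_rot'])
cv2.imwrite('pics/c3.png',crop(c,dam(.4863,-.315,-9.5,.01),230,140,180,130,3,1.6))
E
```

```text
[ 0.4843 -0.3105  0.1838] [[-0.1613 -0.0026  0.9869]
 [-0.9869  0.0031 -0.1613]
 [-0.0027 -1.     -0.003 ]]
```

View pics/c3.png

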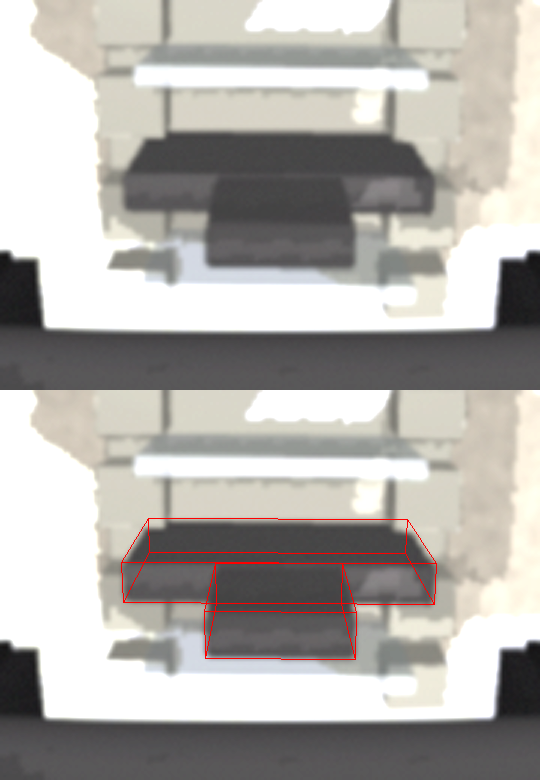

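The model fits to within about 1 mm. Descending to grip.

Request:
arm_command --translation '[[0,0.4,0],[0,0.9,0],[0,1,0],[0,1,0]]' --rotation '[[0,0,0],[0,0,0],[0,0,0],[0,0,0]]' --grip '[-1,-1,-1,-1]'

```text
time_s: 8.45
position: [0.485, -0.3122, 0.1051]
tcp_rot: [[-0.162, -0.0, 0.987], [-0.987, 0.0, -0.162], [-0.0, -1.0, -0.0]]
force: [0.3, -0.2, 0.7]
opening: 1.0
```

Request:
arm_command --translation '[[0,0.06,0],[0,0.06,0],[0,0.06,0],[0,0.06,0],[0,0.06,0]]' --rotation '[[0,0,0],[0,0,0],[0,0,0],[0,0,0],[0,0,0]]' --grip '[-1,-1,1,1,1]'

```text
time_s: 8.95
position: [0.4849, -0.3129, 0.1003]
tcp_rot: [[-0.163, 0.001, 0.987], [-0.987, -0.001, -0.163], [0.001, -1.0, 0.001]]
force: [-0.7, 0.1, -0.8]
opening: 0.812
```

Request:
arm_command --translation '[[0,0,0],[0,0,0],[0,0,0],[0,0,0],[0,0,0]]' --rotation '[[0,0,0],[0,0,0],[0,0,0],[0,0,0],[0,0,0]]' --grip '[1,1,1,1,1]'

```text
time_s: 9.45
position: [0.4849, -0.3128, 0.0997]
tcp_rot: [[-0.163, 0.0, 0.987], [-0.987, -0.0, -0.163], [0.0, -1.0, 0.0]]
force: [0.8, -0.2, -0.0]
opening: 0.411
```

Request:
arm_command --translation '[[0,0,0],[0,-0.2,0],[0,-0.6,0],[0,-1,0],[0,-1,0]]' --rotation '[[0,0,0],[0,0,0],[0,0,0],[0,0,0],[0,0,0]]' --grip '[1,1,1,1,1]'

```text
time_s: 9.95
position: [0.4867, -0.3144, 0.1837]
tcp_rot: [[-0.163, 0.006, 0.987], [-0.987, -0.006, -0.163], [0.005, -1.0, 0.007]]
force: [0.2, -0.5, -1.7]
opening: 0.411
```

Request:
arm_command --translation '[[0,-0.5,0],[0,-1,0],[0,-1,0]]' --rotation '[[0,0,0],[0,0,0],[0,0,0]]' --grip '[1,1,1]'

```text
time_s: 10.25
position: [0.4868, -0.3146, 0.2641]
tcp_rot: [[-0.163, 0.007, 0.987], [-0.987, -0.007, -0.163], [0.006, -1.0, 0.008]]
force: [0.5, -0.6, -1.8]
opening: 0.41
```

Request:
arm_command --translation '[[-0.4,0,0.04],[-0.93,0,0.09],[-0.93,0,0.09]]' --rotation '[[0,0,0],[0,0,0],[0,0,0]]' --grip '[1,1,1]'

```text
time_s: 10.55
position: [0.5028, -0.2348, 0.2575]
tcp_rot: [[-0.159, -0.005, 0.987], [-0.987, 0.006, -0.159], [-0.005, -1.0, -0.006]]
force: [-0.8, 0.3, -2.3]
opening: 0.413
```

Request:
arm_command --translation '[[-0.4,0,0.04],[-0.93,0,0.09],[-0.93,0,0.09]]' --rotation '[[0,0,0],[0,0,0],[0,0,0]]' --grip '[1,1,1]'

```text
time_s: 10.85
position: [0.5222, -0.1633, 0.2577]
tcp_rot: [[-0.159, -0.004, 0.987], [-0.987, 0.005, -0.159], [-0.004, -1.0, -0.005]]
force: [-0.3, -0.6, -1.6]
opening: 0.412
```

Request:
arm_command --translation '[[-0.4,0,0.04],[-0.93,0,0.09],[-0.93,0,0.09]]' --rotation '[[0,0.07,0],[0,0.14,0],[0,0.14,0]]' --grip '[1,1,1]'

```text
time_s: 11.15
position: [0.5418, -0.0921, 0.2581]
tcp_rot: [[-0.302, -0.003, 0.953], [-0.953, 0.003, -0.302], [-0.002, -1.0, -0.004]]
force: [0.1, -0.8, -0.5]
opening: 0.412
```

```bash
cat >> h.py <<'E'
def cell(cx,cy,yaw,g=.018,gt=.008,col=(0,0,255)):
    """cell model, thin jaw on +y; plate at rest"""
    return [(box(cx,cy,yaw,-.07,.07,-.09,.09,0,.012),col),(box(cx,cy,yaw,-.068,.068,-.02,.02,.014,.072),col),
     (box(cx,cy,yaw,-.025,.025,-.008,.008,.07,.13),(0,160,0)),
     (box(cx,cy,yaw,-.048,.048,.02+g,.034+g,.012,.062),(255,0,0)),(box(cx,cy,yaw,-.048,.048,-.054-gt,-.02-gt,.012,.062),(255,0,0))]
E
python3 - <<'E'
from h import *
np.set_printoptions(precision=4,suppress=True)
c=snap('wrist','w3.png');s=c['s'];print(s['time_s'],s['position'],s['opening']);print(np.array(s['tcp_rot']))
for t,z in(('cell',0),('press_tab',.1),('jaw_thin',.012),('jaw_thick',.012)):
  for d in models.spot_point('wrist',t)[:2]:
    p=np.array(d['point'])*[640,400];print(t,d['conf'],p,atz(c,p,z))
cv2.imwrite('pics/c4.png',crop(c,cell(.565,.026,-18.5)+dam(*s['position'][:2],-18,s['position'][2]-.0895),160,20,320,200,2.0 if 0 else 1.5,1.3) if 0 else crop(c,cell(.565,.026,-18.5),190,0,266,200,3,1.3)[600:] )
E
```

```text
11.15 [ 0.5418 -0.0921  0.2581] 0.41209878286592505
[[-0.3021 -0.003   0.9533]
 [-0.9533  0.0032 -0.3021]
 [-0.0021 -1.     -0.0038]]
cell 0.92 [310.912  77.72 ] [0.5674 0.0258 0.    ]
press_tab 0.65 [303.424  68.   ] [0.5625 0.0241 0.1   ]
jaw_thin 0.72 [305.92  39.12] [0.5765 0.0739 0.012 ]
jaw_thick 0.69 [309.888 111.08 ] [ 0.5534 -0.0153  0.012 ]
```

View pics/c4.png

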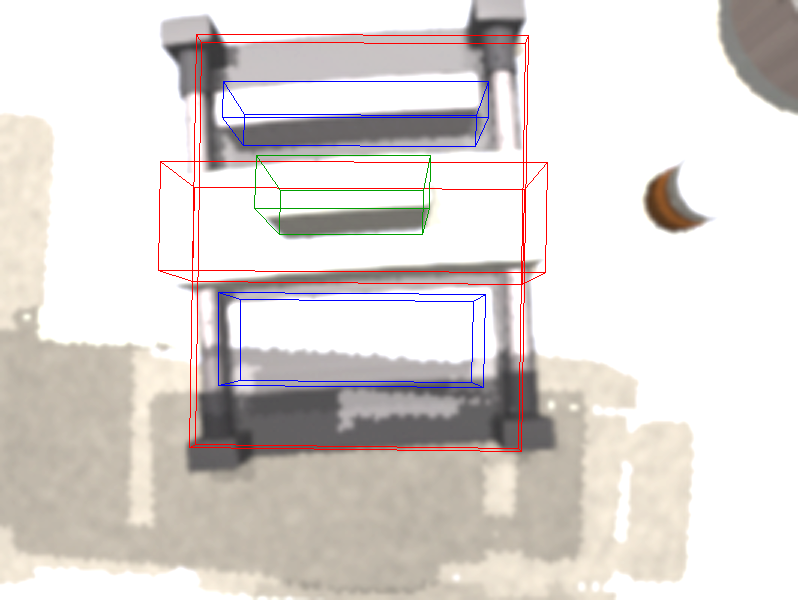

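The picture shows the cell and the plate in view. The real yaw is about +4° from the model (edge 180,287→540,262), so roughly −14.5°. I'll refine it with an edge fit.

```bash
cat >> h.py <<'E'
from scipy.optimize import differential_evolution
def fitcell(c,x0,pad=(.012,.012,4,.0,.0)):
    g=cv2.cvtColor(c['image'],cv2.COLOR_BGR2GRAY); g=cv2.GaussianBlur(g,(0,0),1.2).astype(np.float32)
    gx,gy=cv2.Sobel(g,5,1,0),cv2.Sobel(g,5,0,1)
    E=np.array([(3,2),(0,1),(0,3),(1,2)])  # edges of top face
    def cost(p):
        cx,cy,yaw,gp,gt=p;tot=0;n=0
        B=[b for b,_ in cell(cx,cy,yaw,gp,gt)]
        L=[B[i][[a+4,b+4]] for i in(0,1,2,3,4) for a,b in E]
        P=np.concatenate([l[0]+np.linspace(0.03,.97,40)[:,None]*(l[1]-l[0]) for l in L]);q=proj(c,P).astype(np.float32).reshape(-1,40,2)
        t=q[:,-1]-q[:,0];t/=np.linalg.norm(t,axis=1)[:,None]
        m=lambda G:cv2.remap(G,q[...,0],q[...,1],cv2.INTER_LINEAR)
        v=np.abs(-m(gx)*t[:,1:]+m(gy)*t[:,:1])
        return -np.minimum(v,60).mean()
    bd=[(x0[0]-.012,x0[0]+.012),(x0[1]-.012,x0[1]+.012),(x0[2]-4,x0[2]+4),(.016,.020),(.006,.010)]
    r=differential_evolution(cost,bd,seed=1,popsize=25,maxiter=150);return r.x,r.fun
E
python3 - <<'E'
from h import *
np.set_printoptions(precision=4,suppress=True)
c=snap('wrist');p,f=fitcell(c,(.565,.028,-15));print(p,f)
t=snap('top');pt,ft=fitcell(t,(.565,.028,-15));print('top',pt,ft)
l=c.copy();l['image']=cv2.createCLAHE(3,(8,8)).apply(cv2.cvtColor(c['image'],cv2.COLOR_BGR2GRAY));l['image']=cv2.cvtColor(l['image'],cv2.COLOR_GRAY2BGR)
cv2.imwrite('pics/c5.png',crop(l,cell(*p),225,0,170,170,3.5 if 0 else 3,1).reshape(2,510,510,3).transpose(1,0,2,3).reshape(510,1020,3)[:, :] if 0 else np.hstack(np.split(crop(l,cell(*p),230,0,155,165,2.58 if 0 else 2.5,1),2)))
E
```

```text
[  0.5644   0.0264 -13.8593   0.0189   0.0091] -48.547596
top [  0.573    0.0233 -13.1521   0.02     0.0095] -29.851162
```

View pics/c5.png

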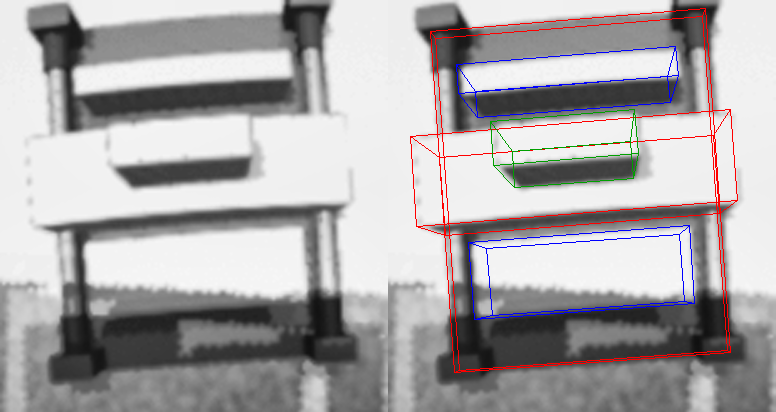

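The fit is good: cell (0.5645, 0.0264), yaw −13.9°, wide gap 18.9 mm, so the dam target is (0.5716, 0.0549).

Request:
arm_command --translation '[[-0.4,0,-0.05],[-0.93,0,-0.1],[-0.93,0,-0.1]]' --rotation '[[0,0,0],[0,0,0],[0,0,0]]' --grip '[1,1,1]'

```text
time_s: 11.8
position: [0.5577, -0.0195, 0.2597]
tcp_rot: [[-0.303, 0.0, 0.953], [-0.953, 0.002, -0.303], [-0.002, -1.0, -0.0]]
force: [-0.5, -0.2, -1.4]
opening: 0.411
```

Request:
arm_command --translation '[[-0.4,0,-0.05],[-0.93,0,-0.1],[-0.93,0,-0.1],[-0.93,0,-0.1]]' --rotation '[[0,-0.03,0],[0,-0.06,0],[0,-0.06,0],[0,-0.06,0]]' --grip '[1,1,1,1]'

```text
time_s: 12.2
position: [0.5725, 0.0503, 0.2596]
tcp_rot: [[-0.244, -0.0, 0.97], [-0.97, -0.001, -0.244], [0.001, -1.0, -0.0]]
force: [0.4, -0.6, -0.6]
opening: 0.413
```

```bash
python3 - <<'E'
from h import *
np.set_printoptions(precision=4,suppress=True)
c=snap('wrist');s=c['s'];R=np.array(s['tcp_rot']);print(s['time_s'],s['position'],s['opening'],np.degrees(np.arctan2(R[1,2],R[0,2])));print(R)
print('to target',to_tool(s,[.5716,.0549,.16]))
l=c.copy();l['image']=cv2.cvtColor(cv2.createCLAHE(3,(8,8)).apply(cv2.cvtColor(c['image'],cv2.COLOR_BGR2GRAY)),cv2.COLOR_GRAY2BGR)
x,y,z=s['position'];yw=np.degrees(np.arctan2(R[1,2],R[0,2]))
cv2.imwrite('pics/c6.png',np.hstack(np.split(crop(l,cell(.5645,.0264,-13.9,.0189,.009)+dam(x,y,yw,z-.0895,(0,200,255)),230,80,180,160,2.2,1),2)))
E
```

```text
12.2 [0.5725 0.0503 0.2596] 0.4130636062423528 -14.111827071511065
[[-0.2438 -0.0003  0.9698]
 [-0.9698 -0.0009 -0.2438]
 [ 0.001  -1.     -0.    ]]
to target [-0.0043  0.0996 -0.002 ]
```

View pics/c6.png

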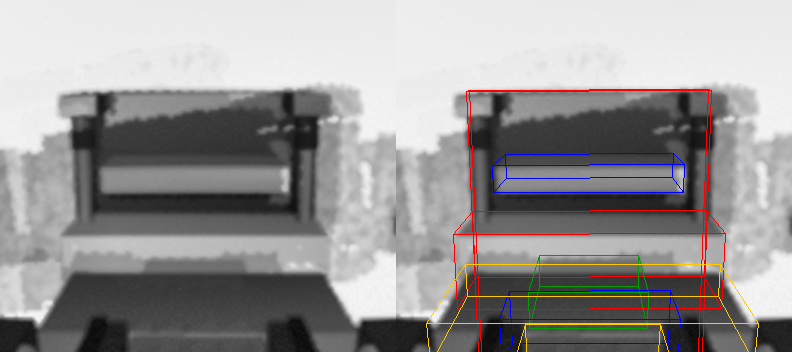

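Overlay: the cell model fits within about 1 mm, and the held dam sits about 2.3 mm towards −y of the TCP. I'll correct for that and go down to just above the gap.

Request:
arm_command --translation '[[-0.08,0.3,-0.01],[-0.08,0.8,-0.01],[-0.08,1,-0.01],[-0.08,1,-0.01],[-0.08,1,-0.01]]' --rotation '[[0,0,0],[0,0,0],[0,0,0],[0,0,0],[0,0,0]]' --grip '[1,1,1,1,1]'

```text
time_s: 12.75
position: [0.5738, 0.0556, 0.18]
tcp_rot: [[-0.247, 0.0, 0.969], [-0.969, -0.0, -0.247], [0.0, -1.0, 0.0]]
force: [0.3, 0.1, -1.5]
opening: 0.412
```

```bash
python3 - <<'E'
from h import *
np.set_printoptions(precision=4,suppress=True)
c=snap('wrist','w4.png');s=c['s'];R=np.array(s['tcp_rot']);yw=np.degrees(np.arctan2(R[1,2],R[0,2]));print(s['time_s'],s['position'],s['opening'],yw)
print('tool to target',to_tool(s,[.5716,.0549,.16]))
l=c.copy();l['image']=cv2.cvtColor(cv2.createCLAHE(3,(8,8)).apply(cv2.cvtColor(c['image'],cv2.COLOR_BGR2GRAY)),cv2.COLOR_GRAY2BGR)
p=np.array(s['position'])+R@[.0023,0,0]
cv2.imwrite('pics/c7.png',np.hstack(np.split(crop(l,cell(.5652,.0264,-13.9,.0189,.009)+dam(p[0],p[1],yw,p[2]-.0895,(0,200,255)),230,100,180,160,2.2,1),2)))
E
```

```text
12.75 [0.5738 0.0556 0.18  ] 0.4119304565484055 -14.287290243146687
tool to target [ 0.0012  0.02   -0.0019]
```

View pics/c7.png

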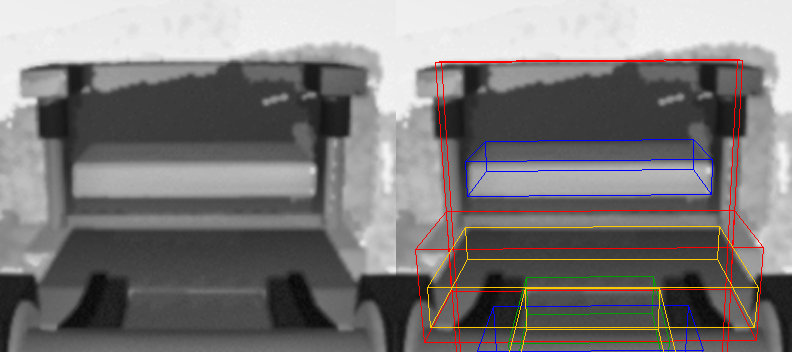

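Dam and cell outlines agree with the picture to about 1 mm, and the dam is about 1 mm plate-side of the gap centre. Inserting with small corrections, watching the force.

Request:
arm_command --translation '[[-0.014,0.12,-0.01],[-0.014,0.25,-0.01],[-0.014,0.37,-0.01],[-0.014,0.37,-0.01]]' --rotation '[[0,0,0],[0,0,0],[0,0,0],[0,0,0]]' --grip '[1,1,1,1]'

```text
time_s: 13.2
position: [0.5716, 0.0585, 0.1485]
tcp_rot: [[-0.245, -0.004, 0.97], [-0.97, 0.0, -0.245], [0.001, -1.0, -0.004]]
force: [-0.3, -0.0, -1.6]
opening: 0.408
```

Request:
arm_command --translation '[[0,0.12,0],[0,0.25,0],[0,0.38,0],[0,0.38,0]]' --rotation '[[0,0,0],[0,0,0],[0,0,0],[0,0,0]]' --grip '[1,1,1,1]'

```text
time_s: 13.6
position: [0.5715, 0.0585, 0.1178]
tcp_rot: [[-0.245, -0.004, 0.97], [-0.97, 0.0, -0.245], [0.001, -1.0, -0.004]]
force: [-1.0, 0.4, -1.2]
opening: 0.411
```

Request:
arm_command --translation '[[0,0.08,0],[0,0.16,0],[0,0.18,0],[0,0.18,0]]' --rotation '[[0,0,0],[0,0,0],[0,0,0],[0,0,0]]' --grip '[1,1,1,1]'

```text
time_s: 14.0
position: [0.5727, 0.0584, 0.105]
tcp_rot: [[-0.245, -0.001, 0.97], [-0.97, 0.0, -0.245], [0.0, -1.0, -0.001]]
force: [0.1, 0.6, -0.7]
opening: 0.412
```

Request:
arm_command --translation '[[0,0.03,0],[0,0.03,0]]' --rotation '[[0,0,0],[0,0,0]]' --grip '[1,1]'

```text
time_s: 14.2
position: [0.5729, 0.0583, 0.103]
tcp_rot: [[-0.245, 0.0, 0.97], [-0.97, -0.0, -0.245], [-0.0, -1.0, 0.0]]
force: [0.1, 0.7, -2.2]
opening: 0.411
```

Request:
arm_command --translation '[[0,0.02,0],[0,0.02,0]]' --rotation '[[0,0,0],[0,0,0]]' --grip '[1,1]'

```text
time_s: 14.4
position: [0.5732, 0.0583, 0.1017]
tcp_rot: [[-0.245, 0.001, 0.97], [-0.97, -0.0, -0.245], [-0.0, -1.0, 0.001]]
force: [0.5, -0.3, -0.7]
opening: 0.41
```

Request:
arm_command --translation '[[0,0.015,0],[0,0.015,0]]' --rotation '[[0,0,0],[0,0,0]]' --grip '[1,1]'

```text
time_s: 14.6
position: [0.5733, 0.0583, 0.1016]
tcp_rot: [[-0.245, 0.001, 0.97], [-0.97, -0.0, -0.245], [-0.0, -1.0, 0.001]]
force: [-0.1, -0.2, 7.6]
opening: 0.415
```

The dam stands on the base: contact at 7.6 N at the expected height. Releasing and rising.

Request:
arm_command --translation '[[0,-0.02,0],[0,-0.02,0],[0,-0.02,0],[0,-0.02,0],[0,-0.02,0]]' --rotation '[[0,0,0],[0,0,0],[0,0,0],[0,0,0],[0,0,0]]' --grip '[-0.6,-0.6,-0.6,-0.6,-0.6]'

```text
time_s: 15.1
position: [0.5727, 0.0583, 0.1015]
tcp_rot: [[-0.245, -0.0, 0.97], [-0.97, 0.0, -0.245], [0.0, -1.0, -0.0]]
force: [-0.4, -0.1, -0.3]
opening: 0.755
```

Request:
arm_command --translation '[[0,-0.15,0],[0,-0.4,0],[0,-1,0],[0,-1,0]]' --rotation '[[0,0,0],[0,0,0],[0,0,0],[0,0,0]]' --grip '[-0.6,-0.6,-0.6,-0.6]'

```text
time_s: 15.5
position: [0.5771, 0.0581, 0.1881]
tcp_rot: [[-0.245, 0.013, 0.97], [-0.97, -0.001, -0.245], [-0.002, -1.0, 0.013]]
force: [0.6, 1.0, 0.2]
opening: 0.797
```

```bash
python3 - <<'E'
from h import *
np.set_printoptions(precision=4,suppress=True)
c=snap('wrist','w5.png');s=c['s'];R=np.array(s['tcp_rot']);print(s['time_s'],s['position'],s['opening'],R)
for d in models.spot_point('wrist','dam_mid')[:2]:
    p=np.array(d['point'])*[640,400];print(d['conf'],p,atz(c,p,.0645))
y=np.array([.240,.971,0])
print('tool to pre-push', to_tool(s,np.array([.5648,.0264,.11])-y*.045))
E
```

```text
15.5 [0.5771 0.0581 0.1881] 0.7974957421547071 [[-0.2447  0.0131  0.9695]
 [-0.9696 -0.0011 -0.2447]
 [-0.0021 -0.9999  0.013 ]]
0.91 [315.904 200.   ] [0.5753 0.0553 0.0645]
tool to pre-push [ 0.079   0.0779 -0.005 ]
```

Request:
arm_command --translation '[[0.5,0,-0.03],[1,0,-0.06],[1,0,-0.06],[1,0,-0.06],[1,0,-0.06]]' --rotation '[[0,0,0],[0,0,0],[0,0,0],[0,0,0],[0,0,0]]' --grip '[1,1,1,1,1]'

```text
time_s: 16.1
position: [0.5484, -0.0174, 0.1812]
tcp_rot: [[-0.245, -0.001, 0.97], [-0.97, 0.001, -0.245], [-0.0, -1.0, -0.001]]
force: [0.0, 0.4, -0.1]
opening: 0.434
```

Request:
arm_command --translation '[[0,0,0],[0,0,0],[0,0,0],[0,0,0],[0,0,0]]' --rotation '[[0,0,0],[0,0,0],[0,0,0],[0,0,0],[0,0,0]]' --grip '[1,1,1,1,1]'

```text
time_s: 16.6
position: [0.5487, -0.0178, 0.1818]
tcp_rot: [[-0.245, 0.0, 0.97], [-0.97, -0.0, -0.245], [0.0, -1.0, 0.0]]
force: [-0.4, -0.2, 0.2]
opening: 0.029
```

Request:
arm_command --translation '[[0,0.4,0],[0,0.8,0],[0,1,0],[0,1,0]]' --rotation '[[0,0,0],[0,0,0],[0,0,0],[0,0,0]]' --grip '[1,1,1,1]'

```text
time_s: 17.0
position: [0.5469, -0.0177, 0.0995]
tcp_rot: [[-0.245, -0.005, 0.97], [-0.97, 0.001, -0.245], [0.0, -1.0, -0.005]]
force: [-0.5, 0.1, 0.2]
opening: 0.009
```

```bash
python3 - <<'E'
from h import *
np.set_printoptions(precision=4,suppress=True)
c=snap('wrist','w6.png');snap('scene','s6.png');s=c['s'];print(s['time_s'],s['position'],s['opening'],s['force'])
print('tool to tab centre', to_tool(s,[.5648,.0264,.107]))
E
```

```text
17.0 [ 0.5469 -0.0177  0.0995] 0.008997059664544012 [-0.4882  0.0713  0.2469]
tool to tab centre [-0.0471 -0.0075  0.0065]
```

View pics/w6.png

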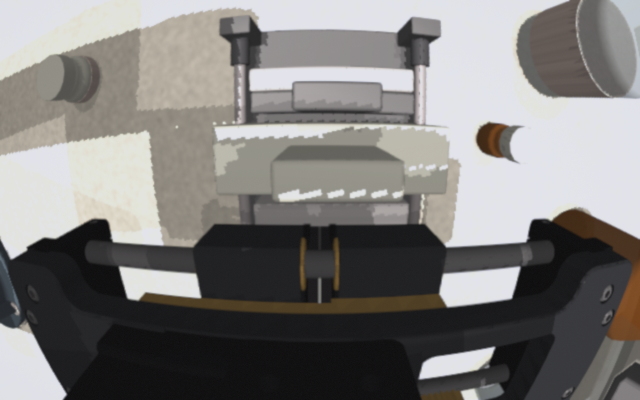

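The dam stands upright in the wide gap (tab at 338,95). The press tab centre is at column 338, so I'll shift 6 mm sideways, raise 3 mm, and approach.

Request:
arm_command --translation '[[0,-0.04,0.08],[-0.15,-0.04,0.08],[-0.3,-0.04,0.08],[-0.3,-0.04,0.08]]' --rotation '[[0,0,0],[0,0,0],[0,0,0],[0,0,0]]' --grip '[1,1,1,1]'

```text
time_s: 17.5
position: [0.5613, 0.0055, 0.1056]
tcp_rot: [[-0.243, 0.001, 0.97], [-0.97, 0.0, -0.243], [-0.001, -1.0, 0.001]]
force: [0.2, 0.3, -0.0]
opening: 0.003
```

Request:
arm_command --translation '[[-0.04,0,0],[-0.08,0,0],[-0.08,0,0]]' --rotation '[[0,0,0],[0,0,0],[0,0,0]]' --grip '[1,1,1]'

```text
time_s: 17.8
position: [0.5621, 0.0099, 0.105]
tcp_rot: [[-0.244, -0.0, 0.97], [-0.97, -0.0, -0.244], [0.001, -1.0, -0.0]]
force: [-1.0, -2.4, 1.1]
opening: 0.006
```

Request:
arm_command --translation '[[-0.025,0,0],[-0.05,0,0],[-0.05,0,0]]' --rotation '[[0,0,0],[0,0,0],[0,0,0]]' --grip '[1,1,1]'

```text
time_s: 18.1
position: [0.563, 0.0133, 0.105]
tcp_rot: [[-0.245, -0.001, 0.97], [-0.97, -0.001, -0.245], [0.001, -1.0, -0.001]]
force: [-1.3, -4.3, 3.3]
opening: 0.003
```

Request:
arm_command --translation '[[-0.02,0,0],[-0.03,0,0],[-0.03,0,0]]' --rotation '[[0,0,0],[0,0,0],[0,0,0]]' --grip '[1,1,1]'

```text
time_s: 18.4
position: [0.563, 0.0133, 0.105]
tcp_rot: [[-0.243, -0.002, 0.97], [-0.97, -0.004, -0.243], [0.005, -1.0, -0.001]]
force: [-4.4, -12.1, 3.5]
opening: 0.006
```

Request:
arm_command --translation '[[-0.03,0,0],[-0.03,0,0],[-0.03,0,0]]' --rotation '[[0,0,0],[0,0,0],[0,0,0]]' --grip '[1,1,1]'

```text
time_s: 18.7
position: [0.563, 0.0134, 0.1051]
tcp_rot: [[-0.242, -0.004, 0.97], [-0.97, -0.008, -0.242], [0.008, -1.0, -0.002]]
force: [-6.9, -19.1, 4.9]
opening: 0.008
```

The push met a hard stop at about 20 N, well short of the plate's own spring and range limit. The picture quota is spent, so I'll check flushness numerically with an edge fit.

```bash
python3 - <<'E'
from h import *
np.set_printoptions(precision=4,suppress=True)
c=snap('wrist','w7.png');s=bot.read_state();print(s['time_s'],s['position'],s['force'],s['opening'])
g=cv2.GaussianBlur(cv2.cvtColor(c['image'],cv2.COLOR_BGR2GRAY),(0,0),1.).astype(np.float32)
gx,gy=cv2.Sobel(g,5,1,0),cv2.Sobel(g,5,0,1)
E=[(0,1),(2,3),(0,3),(1,2)]
cx,cy,yaw=.5650,.0264,-13.9
def score(b,idx=(0,1,2,3)):
    T=[b[[E[i][0]+4,E[i][1]+4]] for i in idx]
    P=np.concatenate([l[0]+np.linspace(.03,.97,40)[:,None]*(l[1]-l[0]) for l in T]);q=proj(c,P).astype(np.float32).reshape(-1,40,2)
    t=q[:,-1]-q[:,0];t/=np.linalg.norm(t,axis=1)[:,None]
    m=lambda G:cv2.remap(G,q[...,0],q[...,1],cv2.INTER_LINEAR)
    return np.minimum(np.abs(-m(gx)*t[:,1:]+m(gy)*t[:,:1]),60).mean()
def best(f,lo,hi):
    r=max(((f(y,x,a),y,x,a) for y in np.arange(lo,hi,.0005) for x in np.arange(-.008,.0081,.001) for a in(-2,-1,0,1,2)));return np.array(r)
def B(x0,x1,h,z): return lambda y,x,a:score(box(cx-np.sin(np.radians(yaw))*y+np.cos(np.radians(yaw))*x,cy+np.cos(np.radians(yaw))*y+np.sin(np.radians(yaw))*x,yaw+a,x0,x1,-h,h,z-.01,z))
print('thin jaw y',best(B(-.048,.048,.007,.062),.03,.06))
print('dam tab y',best(B(-.018,.018,.006,.117),.018,.045))
print('dam body y',best(B(-.045,.045,.006,.072),.018,.045))
print('plate tab y',best(B(-.025,.025,.008,.13),-.006,.015))
print('plate block y',best(B(-.068,.068,.02,.072),-.006,.015))
for d in models.spot_point('wrist','dam_mid')[:1]+models.spot_point('wrist','press_tab')[:1]:
    p=np.array(d['point'])*[640,400];print(d['conf'],p,atz(c,p,.0645),atz(c,p,.1))
for n in('scene','top'):
    q=snap(n)
    for t,z in(('vial',0),('small_jar',0),('beaker',0),('comb',0)):
        for d in models.spot_point(n,t)[:1]: print(n,t,round(d['conf'],2),np.array(d['point'])*[640,400])
E
```

```text
18.75 [0.563  0.0134 0.1051] [ -5.8281 -20.3705   4.7045] 0.00365953953583996
thin jaw y [59.8925  0.045  -0.001  -1.    ]
dam tab y [48.3511  0.032   0.001   0.    ]
dam body y [58.0459  0.0445 -0.001   0.    ]
plate tab y [16.1381  0.0065 -0.001   2.    ]
plate block y [35.139  0.012  0.     0.   ]
0.67 [319.424 160.08 ] [0.5738 0.0556 0.0645] [0.5751 0.0608 0.1   ]
0.91 [316.928 221.88 ] [0.5629 0.0187 0.0645] [0.5664 0.0311 0.1   ]
scene vial 0.54 [331.328 284.8  ]
scene small_jar 0.73 [404.096 194.32 ]
scene beaker 0.81 [216.128 264.68 ]
scene comb 0.74 [332.8 235.8]
top vial 0.43 [301.888 157.88 ]
top beaker 0.88 [398.08 158.6 ]
top comb 0.76 [344.896 271.88 ]
```

Jaw inner face is at 38 mm, dam 26–38 mm, plate face at about 26.5 mm: flush, held at about 21 N. Handing in.

```bash
python3 -c "
from rig import bot
print(bot.hand_in()); s=bot.read_state(); print(s['time_s'],s['position'],s['force'])"
```

```text
the job is handed in; nothing more can be done
None
the job is handed in; nothing more can be done
```

The job is done in the order asked and handed in at about 18.8 s of the 64 s allowed.

- **Button:** I pressed the power supply button through its roughly 6 mm spring travel to a hard stop (about 24 N), then released it. I did not see it return to the up position in a picture.
- **Dam:** I took the larger grey dam from the rack, not the yellow one or the smaller grey one. It is in the wide gap beside the thin jaw. It met the base with 7.6 N at the expected height before I let go.
- **Press plate:** The closed fingers pushed the tab about 7 mm until it stopped. They were still pressing it with about 21 N at hand-in.

**Last checks:**
- **Edge fit, measured from the cell centre along y:** the jaw's inner face is at 38 mm, the dam tab spans 26–38 mm and the plate face is at 26.5 mm. That is flush within the roughly 1 mm accuracy of the fit.
- **Edge fits that disagreed:** the fits for the dam's body (44.5 mm) and the plate's block (12 mm) gave different positions. I took these as the fit catching neighbouring edges and did not rely on them. The fit for the plate's tab, which gives the 26.5 mm, was also weak.
- **Bystanders:** the vial, small jar and beaker were where they started, within a few pixels. The comb matched in the top camera, but its scene detection was a false hit on the cell. The jar was not reported in the top camera, and I did not check the tip box again.
- **Not viewed:** the picture limit was used up, so I never looked at a picture of the final pressed state.

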